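Put the weighing bench back in order

ROBOT

A 6-joint arm with a two-finger parallel gripper is mounted at the origin on the work surface. World frame = base frame: x ahead of the robot, y to its left, z up, the work surface at z = 0. Lengths are in m, angles in rad, forces in N, time in s.
With the tool pointing down it reaches from about 0.325 to 0.9 m from the base axis. Payload 6.1 kg.
Tool frame: the origin (TCP) lies midway between the tips of the shut fingers; the grasp point (between the pads) lies r.grasp_offset behind it (r.grasp_offset is the distance from the TCP to the grasp point, in m); z points along the fingers, y is the line along which they close (so a half turn about z gives the same grasp; the last joint's range is limited). The gripper opens to 87 mm and grips with 3 to 60 N. Pads are 19 mm wide; open, the fingers measure 117 mm over their backs; the gripper's body (75 mm by 190 mm) begins 51 mm behind the grasp point.
Start: joints at [-1.311, 0.22, 1.526, -0, 1.395, -0.126], TCP at [0.235, -0.579, 0.223] pointing down, gripper open.
Joint ranges: [-2.98, 2.98], [-0.91, 2.08], [0.09, 2.57], [-1.24, 4.39], [0.2, 2.65], [-2.68, 2.68]. Speed limits (rad/s): [2.57, 2.57, 3.01, 3.14, 3.14, 3.14].

INTERFACE

Orientations are given as a rotation vector (axis times angle).
In Python, from plant import r gives the robot as it stands.
- The arm moves only by the tool apply_moves, never from a script. Its argument "deltas" is text: rows parted by semicolons, each of 6 numbers parted by spaces: the shift along the tool's x, y, z in cm, then the turn, a rotation vector about the tool's x, y, z in rad. In form: x y z wx wy wz; .... A call has 1 to 20 rows; each row is the pose to reach, as a shift and turn from the pose commanded when the call began, along the tool's axes at that moment; what a row does not reach only later rows make up. A row lasts 1/12 s, in which the tool goes at most 41.7 mm and 7.16 degrees, less where a joint would pass 70% of its speed; a pose out of reach is approached as far as the arm can. A call with a gripper value outside its range is refused whole. "hand" is the opening, from -1 (shut) to 1 (fully open), set as the call begins (left out, the last holds). The fingers move at their own pace and stop on an object; "squeeze" is the grip in N (left out, the last holds). Time passes only in rows, so rows that repeat a pose let the fingers close. It gives the time, the measured TCP pose, the force and the opening at its end, in the units of the state.
- r.read_state(): the state, without advancing time (a new reading comes with each control period).
- r.get_image(name): name is "scene" or "top" or "wrist"; returns the picture (480x640x3 uint8, blue, green, red); there is no depth.
- r.calibration(name): a dict with "vfov" (degrees; the focal length in pixels is half the picture's height over the tangent of half this angle, whatever the lens; pixels are square), "cx", "cy" (the principal point, pixels), "k1" (the pictures are not rectified: a ray, as slopes to the right and down, at radius r is drawn at 1 + k1 r^2 times it, then the intrinsics apply), "pose" (4x4, takes a point from camera to world coordinates); the wrist camera has in their place "mount" (4x4, takes a point from camera to tool coordinates, whose origin is the TCP and whose axes are the flange's). Camera axes: x right, y up, looking along -z (the intrinsics and any distortion apply to the point x, -y, -z); pixel columns grow to the right and rows downward; lengths in m; the calibration is good to about 2 mm. A picture is of the moment at which its call begins: read the wrist's pose just before it. calibration takes no time and is no camera call.
- r.close_job(): hands the job in, once; it reports no verdict.
The state is a dict: "time": time; "joints": joint angles; "qvel": joint speeds; "joint_efforts": joint torques, N m; "position": TCP position; "ee_rot": TCP orientation; "force": force on the tool from outside, world axes, zero at the start; "ft_torque": the same for the moment, N m; "width": finger opening in m.
Only numpy, scipy, OpenCV 4.12 (cv2) and the standard library are available. Lean on these libraries where they do the work, as an engineer would, in place of code of your own. Each camera call takes 0.05 s, during which the arm holds its last target. There are 200 camera calls.

TASK

Four things stand on each other's places: put the crucible in the middle of the balance pan, the metal beaker in the middle of the stirrer plate, the calibration weight in the middle of the wooden rest and the brown bottle in the middle of the white tray, all standing upright. Every place is taken, so stand things on the cork mat on the way, letting go of them there; never stand anything on the bare bench or tip it over, and leave the mat empty.

Things in the scene. Friction and masses are not known exactly. Their poses are not given: they have to be found in the camera images.
- crucible_mid (a point): centre (half-way up) of the porcelain crucible: white, straight-walled, 42 mm across and 54 mm tall overall, foot slightly tapered, wall straight from 8 to 42 mm above its underside; closed by a lid 45 mm across (42 to 46 mm up) with a 12 mm knob on top. Underside 27 mm below this point. About 90 g. z is its axis, up.
- beaker_mid (a point): centre (half-way up) of the metal beaker: plain bright open straight-sided cup, no handle, 56 mm across, 70 mm tall. Underside 35 mm below this point. About 130 g. z is its axis, up.
- weight_mid (a point): centre (half-way up) of the calibration weight: solid polished steel cylinder 38 mm across and 50 mm high with a neck and a 26 mm knob on top, 68 mm tall overall. Underside 34 mm below this point. About 450 g. z is its axis, up.
- bottle_mid (a point): centre (half-way up) of the reagent bottle: brown glass with a blank white paper band and a 40 mm black cap, 52 mm across, 80 mm tall overall (straight glass up to 56 mm, cap from 62 mm). Underside 40 mm below this point. About 180 g. z is its axis, up.
- balance_pan (a point): middle of the top of the balance's round steel pan, 92 mm across, 45 mm above the bench. The balance is a low white box 125 x 110 mm (top of its case 36 mm above the bench) with a green display along its front (-x side); fixed, turned at most 0.2 rad. Origin on the pan surface, z up.
- stirrer_plate (a point): middle of the top of the stirrer's dark square plate, 90 x 96 mm, 45 mm above the bench. The stirrer is a low grey box 125 x 110 mm with two black knobs on its front (-x side); fixed, turned at most 0.2 rad. Origin on the plate surface, z up.
- rest_mid (a point): middle of the top of the wooden weight rest: square wooden board 100 x 100 mm, 14 mm thick, with a darker flat disc 68 mm across marked in its middle; fixed. Origin on the top surface, 14 mm above the bench, z up.
- tray_mid (a point): middle of the floor of the white plastic bottle tray: square 110 x 110 mm, floor 14 mm above the bench, with a lip only 3 mm higher than the floor and 4 mm thick round its edge; fixed. Origin on the floor surface, z up.
- mat_mid (a point): middle of the top of the round cork mat, 104 mm across, 10 mm thick, empty at the start; fixed. Origin on the top surface, 10 mm above the bench, z up. Other objects on the bench: a note pad with pen, a spoon, a dish, a vial, a white-capped jar, all no taller than 80 mm and all at least 70 mm from the middles of these five places.
There are look-alikes about, which are no part of the job. What is shaped like the part that bears beaker_mid but green is not meant.

How it is judged:
By the outcome, as a careful person would: the job done as asked, in the order asked, and still so for the second after the job is handed in, with the robot touching nothing.
It also fails if it takes over 144 s, if anything falls off the work surface, if the arm or the gripper's body presses on something with over 40 N, if the wrist force passes 120 N, or if a joint passes its speed limit or range.

## Working session

There is one attempt and no reset: what is moved stays moved. The work goes in short steps, Python scripts to look and compute and a tool call to move; the robot and the scene stay as the last step left them, time stands still between calls to the robot, and variables do not carry over. Pictures are saved under pics/ and viewed, on a budget of 14 in all, crops included, one or two more only if the job needs it, and the job is handed in when it is done.

Besides the shell and the picture viewer there is one more tool, called in YAML: its name, and indented under it one key for each argument. apply_moves: Moves the arm, as the interface text tells. Its arguments: {"type":"object","properties":{"deltas":{"type":"string"},"hand":{"type":"number"},"squeeze":{"type":"number"}},"required":["deltas"]}

```bash
mkdir -p pics; ls; python3 - <<'E'
from plant import r
import cv2
print(r.read_state(), r.grasp_offset)
for n in("scene","top","wrist"):
    print(n,r.calibration(n))
    cv2.imwrite(f"pics/{n}0.png",r.get_image(n))
E
```

```text
pics
{'time': 0.0, 'joints': array([-1.31113390e+00,  2.21203554e-01,  1.52760549e+00, -8.51451149e-06,
        1.39469336e+00, -1.26096991e-01]), 'qvel': array([-0.0001847 , -0.00085817, -0.00049668, -0.00108063,  0.00078472,
        0.00079659]), 'joint_efforts': array([ 4.63149809e-04, -4.94613898e+01, -3.87372959e+01,  7.00227264e-02,
        5.69622091e-02, -1.18144126e-04]), 'position': array([ 0.23500069, -0.5784735 ,  0.22145421]), 'ee_rot': array([-3.08146585e+00, -6.01836477e-01,  2.13194469e-04]), 'force': array([-1.81023576, -0.66068602, -0.55961188]), 'ft_torque': array([-0.02734758, -0.02175623,  0.02805451]), 'width': 0.08685069944184574} 0.0187
scene {'vfov': 54.34359839510376, 'cx': 321.41374650931914, 'cy': 243.60596790082798, 'k1': -0.025050367759439886, 'pose': array([[ 0.03089361, -0.69114583,  0.72205473,  1.20047752],
       [ 0.99942924,  0.01148288, -0.03176993,  0.03641512],
       [ 0.01366638,  0.7226241 ,  0.6911061 ,  0.67362162],
       [ 0.        ,  0.        ,  0.        ,  1.        ]])}
top {'vfov': 45.77022862100949, 'cx': 313.3560382097383, 'cy':
[... 161 characters left out ...]
-01, -2.32335289e-03, -3.96359003e-04,
         3.61500789e-02],
       [-6.22465670e-04,  9.81419869e-02,  9.95172228e-01,
         1.34368735e+00],
       [ 0.00000000e+00,  0.00000000e+00,  0.00000000e+00,
         1.00000000e+00]])}
wrist {'vfov': 65.72199376268593, 'cx': 322.3250956725714, 'cy': 237.46276721772765, 'k1': -0.06239412896355748, 'mount': array([[ 9.64977403e-05,  9.68986621e-01,  2.47113170e-01,
         6.75359844e-02],
       [ 9.99999743e-01, -2.69176253e-04,  6.65000866e-04,
        -1.94484125e-04],
       [ 7.10893940e-04,  2.47113042e-01, -9.68986398e-01,
        -1.62069802e-01],
       [ 0.00000000e+00,  0.00000000e+00,  0.00000000e+00,
         1.00000000e+00]])}
```

View pics/top0.png

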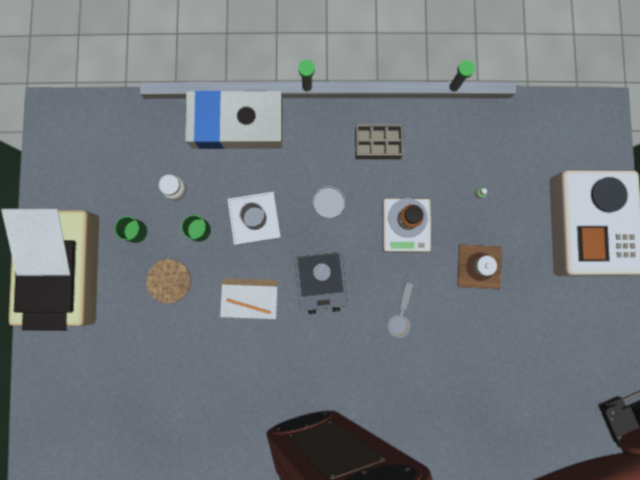

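View pics/scene0.png

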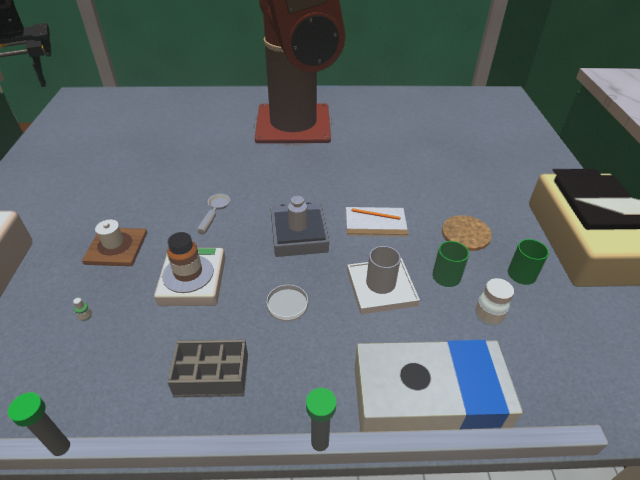

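Top view: image up is +x, right is -y. The crucible is on the rest (485,266), the bottle on the balance (411,217), the weight on the stirrer (321,273), the beaker on the tray (254,216), and the mat is at (168,281). The two green cups are the look-alikes.

```bash
cat > h.py <<'E'
from plant import r
import numpy as np, cv2
from scipy.spatial.transform import Rotation as R
def cam(n,st=None):
    c=r.calibration(n); f=240/np.tan(np.radians(c["vfov"]/2))
    if n=="wrist":
        T=np.eye(4);T[:3,:3]=R.from_rotvec(st["ee_rot"]).as_matrix();T[:3,3]=st["position"]
        P=T@c["mount"]
    else: P=c["pose"]
    return c,f,P
def ray(n,uv,z,st=None):
    c,f,P=cam(n,st); d=np.array([(uv[0]-c["cx"])/f,(uv[1]-c["cy"])/f]); s=d.copy()
    for _ in range(20): s=d/(1+c["k1"]*(s@s))
    v=P[:3,:3]@np.array([s[0],-s[1],-1]); o=P[:3,3]
    return o+v*(z-o[2])/v[2]
def proj(n,p,st=None):
    c,f,P=cam(n,st); q=(np.asarray(p)-P[:3,3])@P[:3,:3]
    s=np.stack([q[...,0]/-q[...,2],-q[...,1]/-q[...,2]],-1)
    s=s*(1+c["k1"]*(s**2).sum(-1,keepdims=True))
    return s*f+[c["cx"],c["cy"]]
def circ(p,rad,n=120):
    a=np.linspace(0,2*np.pi,n); return np.stack([p[0]+rad*np.cos(a),p[1]+rad*np.sin(a),p[2]+0*a],-1)
def square(p,a,b,th):
    c,s=np.cos(th),np.sin(th); q=np.array([[1,1],[1,-1],[-1,-1],[-1,1]])*[a/2,b/2]
    return np.stack([p[0]+q[:,0]*c-q[:,1]*s,p[1]+q[:,0]*s+q[:,1]*c,p[2]+0*q[:,0]],-1)
def draw(img,n,curves,st=None):
    k=2
    for cv in curves:
        u=(proj(n,np.array(cv),st)*16).astype(np.int32)
        cv2.polylines(img,[u.reshape(-1,1,2)],True,(255,0,255),1,cv2.LINE_AA,4)
def go(target,yaw=None):
    "delta row (cm, rad) to TCP target, tool down, tool y-axis heading yaw"
    st=r.read_state(); A=R.from_rotvec(st["ee_rot"])
    d=A.inv().apply(np.array(target)-st["position"])*100
    w=np.zeros(3)
    if yaw is not None:
        y=np.array([np.cos(yaw),np.sin(yaw),0]); z=np.array([0,0,-1.]); x=np.cross(y,z)
        B=R.from_matrix(np.stack([x,y,z],1)); w=(A.inv()*B).as_rotvec()
    return np.round(d,2),np.round(w,3)
E
python3 - <<'E'
from h import *
for n,uv,z in [("crucible top",(486,264),.06),("bottle captop",(413,214),.125),("weight knob",(321,271),.113),("beaker rim",(254,212),.084),
 ("tray",(254,218),.017),("mat",(168,281),.01),("stirrer plate",(320,275),.045),("pan",(409,218),.045),("rest",(480,267),.014),("green1",(195,225),.07)]:
    print(n,ray("top",uv,z).round(3))
st=r.read_state(); A=R.from_rotvec(st["ee_rot"]).as_matrix(); print(A.round(2))
for s in [.34,-.02,-.18,-.34,.17]: pass
E
```

```text
crucible top [ 0.507 -0.355  0.06 ]
bottle captop [ 0.612 -0.179  0.125]
weight knob [0.49  0.02  0.113]
beaker rim [0.623 0.169 0.084]
tray [0.619 0.176 0.017]
mat [0.471 0.378 0.01 ]
stirrer plate [0.484 0.022 0.045]
pan [ 0.614 -0.184  0.045]
rest [ 0.502 -0.354  0.014]
green1 [0.596 0.304 0.07 ]
[[ 0.93  0.38 -0.  ]
 [ 0.38 -0.93  0.  ]
 [ 0.   -0.   -1.  ]]
```

```bash
python3 - <<'E'
from h import *
print(go([.60,.17,.24],-np.pi/2))
E
```

```text
(array([ 61.98, -55.63,  -1.74]), array([-0.002,  0.   ,  0.386]))
```

apply_moves:
  deltas: "31 -28 -1.8 0 0 0.2;31 -28 -1.8 0 0 0.2;31 -28 -1.8 0 0 0.2;31 -28 -1.8 0 0 0.2;31 -28 -1.8 0 0 0.2;31 -28 -1.8 0 0 0.2;31 -28 -1.8 0 0 0.2;31 -28 -1.8 0 0 0.2;31 -28 -1.8 0 0 0.2;31 -28 -1.8 0 0 0.2;62 -55.6 -1.8 0 0 0.386;62 -55.6 -1.8 0 0 0.386;62 -55.6 -1.8 0 0 0.386;62 -55.6 -1.8 0 0 0.386;62 -55.6 -1.8 0 0 0.386;62 -55.6 -1.8 0 0 0.386;62 -55.6 -1.8 0 0 0.386;62 -55.6 -1.8 0 0 0.386;62 -55.6 -1.8 0 0 0.386;62 -55.6 -1.8 0 0 0.386"
  hand: 1

```text
time: 1.82
position: [0.598, 0.1661, 0.2402]
ee_rot: [3.141, 0.0, -0.001]
force: [1.0, -0.3, 0.8]
width: 0.0872
```

```bash
python3 - <<'E'
from h import *
st=r.read_state(); im=r.get_image("wrist"); cv2.imwrite("pics/w1raw.png",im)
draw(im,"wrist",[circ([.621,.172,.084],.028),circ([.621,.172,.014],.028),square([.619,.176,.017],.11,.11,0.1)],st)
cv2.imwrite("pics/w1.png",im); print(st["position"])
E
```

```text
[0.59802729 0.16613241 0.24017576]
```

View pics/w1.png

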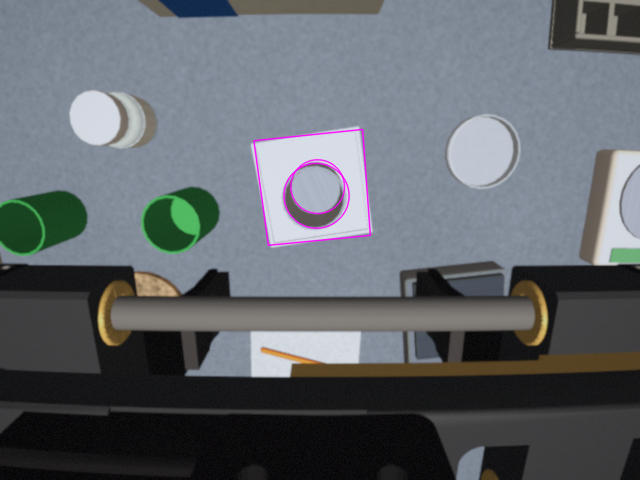

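The overlay from the top-camera estimates matches the wrist picture: the beaker at (316,188) and the tray corners (255,140)–(370,235). I'll grasp the beaker now.

apply_moves:
  deltas: "2.3 -0.6 3 0 0 0;2.3 -0.6 6 0 0 0;2.3 -0.6 9 0 0 0;2.3 -0.6 12 0 0 0;2.3 -0.6 14 0 0 0;2.3 -0.6 16 0 0 0;2.3 -0.6 18 0 0 0;2.3 -0.6 19 0 0 0;2.3 -0.6 20 0 0 0;2.3 -0.6 20 0 0 0;2.3 -0.6 20 0 0 0"

```text
time: 2.78
position: [0.6208, 0.1699, 0.0407]
ee_rot: [3.142, -0.0, -0.0]
force: [-1.2, 0.5, 0.7]
width: 0.0871
```

apply_moves:
  deltas: "0 0 0 0 0 0;0 0 0 0 0 0;0 0 0 0 0 0;0 0 0 0 0 0;0 0 0 0 0 0;0 0 0 0 0 0;0 0 0 0 0 0;0 0 0 0 0 0;0 0 0 0 0 0;0 0 0 0 0 0"
  hand: -1
  squeeze: 15

```text
time: 3.62
position: [0.6211, 0.1703, 0.0411]
ee_rot: [-3.141, 0.0, -0.001]
force: [-0.5, 2.3, 4.9]
width: 0.0553
```

apply_moves:
  deltas: "0 0 -1 0 0 0;0 0 -3 0 0 0;0 0 -6 0 0 0;0 0 -9 0 0 0;0 0 -12 0 0 0;0 0 -15 0 0 0;0 0 -17 0 0 0;-2 -3 -17 0 0 0;-4 -6 -17 0 0 0;-6.5 -9 -17 0 0 0;-9 -12 -17 0 0 0;-11 -15 -17 0 0 0;-13 -18 -17 0 0 0;-14.5 -20 -17 0 0 0;-15 -20.8 -17 0 0 0;-15 -20.8 -17 0 0 0;-15 -20.8 -17 0 0 0"

```text
time: 5.03
position: [0.4708, 0.3774, 0.2103]
ee_rot: [3.14, 0.001, -0.0]
force: [-0.3, 0.8, -0.9]
width: 0.0552
```

apply_moves:
  deltas: "0 0 2 0 0 0;0 0 5 0 0 0;0 0 8 0 0 0;0 0 11 0 0 0;0 0 13 0 0 0;0 0 15 0 0 0;0 0 16 0 0 0;0 0 16.6 0 0 0;0 0 16.9 0 0 0;0 0 17.1 0 0 0;0 0 17.2 0 0 0;0 0 17.3 0 0 0;0 0 17.3 0 0 0"

```text
time: 6.12
position: [0.4713, 0.3784, 0.0385]
ee_rot: [-3.141, 0.0, -0.002]
force: [-0.0, 0.5, -0.2]
width: 0.0554
```

apply_moves:
  deltas: "0 0 0.1 0 0 0;0 0 0.2 0 0 0;0 0 0.2 0 0 0;0 0 0.2 0 0 0"

```text
time: 6.45
position: [0.4713, 0.3784, 0.0371]
ee_rot: [-3.141, -0.0, -0.002]
force: [-2.1, -1.6, 5.8]
width: 0.055
```

apply_moves:
  deltas: "0 0 0 0 0 0;0 0 0 0 0 0;0 0 0 0 0 0;0 0 0 0 0 0;0 0 0 0 0 0;0 0 0 0 0 0;0 0 -1 0 0 0;0 0 -3 0 0 0;0 0 -6 0 0 0;0 0 -9 0 0 0;0 0 -12 0 0 0;0 0 -15 0 0 0;0 0 -18 0 0 0;0 0 -20 0 0 0;0 0 -20 0 0 0;0 0 -20 0 0 0"
  hand: 1

```text
time: 7.78
position: [0.4716, 0.3785, 0.2381]
ee_rot: [-3.139, 0.0, -0.006]
force: [0.4, 0.2, 0.2]
width: 0.0871
```

```bash
python3 - <<'E'
from h import *
st=r.read_state(); im=r.get_image("wrist")
draw(im,"wrist",[circ([.471,.378,.010],.052),circ([.471,.378,.010],.028),circ([.471,.378,.080],.028)],st)
cv2.imwrite("pics/w2.png",im); print(go([.585,-.18,.26]))
cv2.imwrite("pics/top1.png",r.get_image("top"))
E
```

```text
(array([11.44, 55.79, -2.41]), array([0., 0., 0.]))
```

View pics/w2.png

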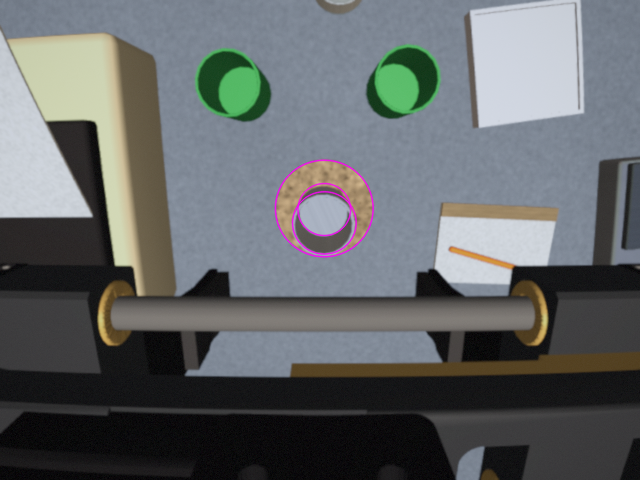

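The beaker stands upright on the mat (circle centred at (324,208)), about 2 mm off the middle. The bottle is next.

apply_moves:
  deltas: "11.4 55.8 -2.4 0 0 0;11.4 55.8 -2.4 0 0 0;11.4 55.8 -2.4 0 0 0;11.4 55.8 -2.4 0 0 0;11.4 55.8 -2.4 0 0 0;11.4 55.8 -2.4 0 0 0;11.4 55.8 -2.4 0 0 0;11.4 55.8 -2.4 0 0 0;11.4 55.8 -2.4 0 0 0;11.4 55.8 -2.4 0 0 0;11.4 55.8 -2.4 0 0 0;11.4 55.8 -2.4 0 0 0;11.4 55.8 -2.4 0 0 0;11.4 55.8 -2.4 0 0 0;11.4 55.8 -2.4 0 0 0;11.4 55.8 -2.4 0 0 0;11.4 55.8 -2.4 0 0 0;11.4 55.8 -2.4 0 0 0"

```text
time: 9.38
position: [0.5841, -0.1785, 0.2585]
ee_rot: [-3.14, -0.002, 0.003]
force: [0.4, 0.3, 0.5]
width: 0.0868
```

```bash
python3 - <<'E'
from h import *
st=r.read_state(); im=r.get_image("wrist"); cv2.imwrite("pics/w3raw.png",im)
draw(im,"wrist",[circ([.612,-.181,.125],.020),circ([.612,-.181,.10],.026),circ([.614,-.184,.045],.046)],st)
cv2.imwrite("pics/w3.png",im); print(st["position"],st["ee_rot"])
E
```

```text
[ 0.58413131 -0.17853573  0.25849022] [-3.14033673e+00 -1.65007295e-03  2.73447676e-03]
```

View pics/w3.png

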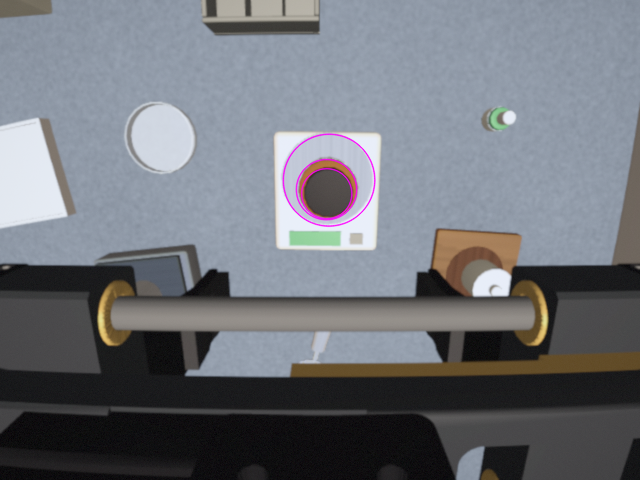

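The overlay fits both pan (328,180) and cap (328,193). Descending on the bottle.

apply_moves:
  deltas: "2.8 0.2 1 0 0 0;2.8 0.2 4 0 0 0;2.8 0.2 7 0 0 0;2.8 0.2 10 0 0 0;2.8 0.2 13 0 0 0;2.8 0.2 15 0 0 0;2.8 0.2 17 0 0 0;2.8 0.2 18.5 0 0 0;2.8 0.2 19.3 0 0 0;2.8 0.2 19.3 0 0 0;2.8 0.2 19.3 0 0 0"

```text
time: 10.35
position: [0.6128, -0.1812, 0.0668]
ee_rot: [-3.141, -0.001, 0.0]
force: [0.2, -0.7, 0.7]
width: 0.0868
```

apply_moves:
  deltas: "0 0 0 0 0 0;0 0 0 0 0 0;0 0 0 0 0 0;0 0 0 0 0 0;0 0 0 0 0 0;0 0 0 0 0 0;0 0 0 0 0 0;0 0 0 0 0 0;0 0 0 0 0 0;0 0 0 0 0 0"
  hand: -1
  squeeze: 20

```text
time: 11.18
position: [0.6127, -0.1823, 0.0668]
ee_rot: [3.141, -0.0, 0.0]
force: [-0.3, -1.0, 2.1]
width: 0.0511
```

```bash
python3 - <<'E'
from h import *
p=r.read_state()["position"];print(p, go([.619+p[0]-.612,.176,p[2]+.13]))
E
```

```text
[ 0.61272859 -0.18225122  0.06675894] (array([  0.69, -35.82, -13.01]), array([0., 0., 0.]))
```

apply_moves:
  deltas: "0 0 -1 0 0 0;0 0 -3 0 0 0;0 0 -6 0 0 0;0 0 -9 0 0 0;0 0 -12 0 0 0;0.1 -2 -13 0 0 0;0.2 -5 -13 0 0 0;0.3 -9 -13 0 0 0;0.4 -13 -13 0 0 0;0.5 -17 -13 0 0 0;0.6 -21 -13 0 0 0;0.7 -25 -13 0 0 0;0.7 -29 -13 0 0 0;0.7 -32 -13 0 0 0;0.7 -34 -13 0 0 0;0.7 -35.3 -13 0 0 0;0.7 -35.8 -13 0 0 0;0.7 -35.8 -13 0 0 0;0.7 -35.8 -13 0 0 0"

```text
time: 12.77
position: [0.6197, 0.1749, 0.1964]
ee_rot: [3.141, -0.001, -0.001]
force: [-0.2, -0.7, -1.8]
width: 0.0514
```

```bash
python3 - <<'E'
from h import *
print(go([.6197,.176,.0668-.031]))
E
```

```text
(array([ 0.  , -0.12, 16.06]), array([0., 0., 0.]))
```

apply_moves:
  deltas: "0 -0.1 2 0 0 0;0 -0.1 5 0 0 0;0 -0.1 8 0 0 0;0 -0.1 11 0 0 0;0 -0.1 13 0 0 0;0 -0.1 14.5 0 0 0;0 -0.1 15.3 0 0 0;0 -0.1 15.6 0 0 0;0 -0.1 15.8 0 0 0;0 -0.1 15.9 0 0 0;0 -0.1 15.9 0 0 0;0 -0.1 15.9 0 0 0"

```text
time: 13.77
position: [0.6207, 0.177, 0.0389]
ee_rot: [-3.141, 0.0, -0.003]
force: [0.2, 0.4, -1.4]
width: 0.051
```

apply_moves:
  deltas: "0 0 0.1 0 0 0;0 0 0.2 0 0 0;0 0 0.2 0 0 0;0 0 0.2 0 0 0"

```text
time: 14.1
position: [0.6199, 0.1771, 0.0358]
ee_rot: [-3.141, 0.0, -0.001]
force: [-0.6, -0.1, -1.0]
width: 0.0512
```

apply_moves:
  deltas: "0 0 0.1 0 0 0;0 0 0.1 0 0 0;0 0 0.1 0 0 0"

```text
time: 14.35
position: [0.6199, 0.1771, 0.0357]
ee_rot: [-3.142, 0.0, -0.0]
force: [-2.7, -0.2, 6.1]
width: 0.0514
```

apply_moves:
  deltas: "0 0 0 0 0 0;0 0 0 0 0 0;0 0 0 0 0 0;0 0 0 0 0 0;0 0 0 0 0 0;0 0 0 0 0 0;0 0 -1 0 0 0;0 0 -3 0 0 0;0 0 -6 0 0 0;0 0 -9 0 0 0;0 0 -12 0 0 0;-0.8 0 -15 0 0 0;-1.6 0 -18 0 0 0;-2.5 0 -20 0 0 0;-2.5 0 -20 0 0 0;-2.5 0 -20 0 0 0;-2.5 0 -20 0 0 0"
  hand: 1

```text
time: 15.77
position: [0.5944, 0.1769, 0.234]
ee_rot: [3.141, -0.0, -0.001]
force: [-0.1, -0.2, 0.0]
width: 0.0869
```

```bash
python3 - <<'E'
from h import *
st=r.read_state(); im=r.get_image("wrist")
draw(im,"wrist",[circ([.619,.176,.014],.026),circ([.619,.176,.094],.020),square([.619,.176,.017],.11,.11,.1)],st)
cv2.imwrite("pics/w4.png",im); print(go([.478,-.345,.22]))
E
```

```text
(array([-11.59,  52.18,   1.35]), array([0., 0., 0.]))
```

View pics/w4.png

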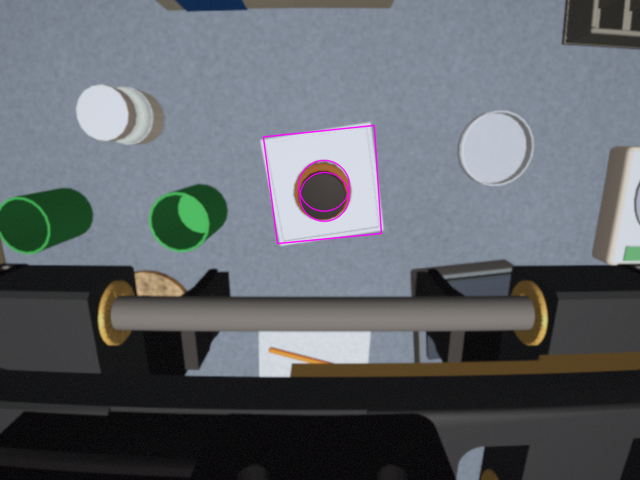

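The bottle is centred in the tray (cap at (323,196), tray centre (322,185); both overlays fit). Now the crucible.

apply_moves:
  deltas: "-11.6 52.2 1 0 0 0;-11.6 52.2 1 0 0 0;-11.6 52.2 1 0 0 0;-11.6 52.2 1 0 0 0;-11.6 52.2 1 0 0 0;-11.6 52.2 1 0 0 0;-11.6 52.2 1 0 0 0;-11.6 52.2 1 0 0 0;-11.6 52.2 1 0 0 0;-11.6 52.2 1 0 0 0;-11.6 52.2 1 0 0 0;-11.6 52.2 1 0 0 0;-11.6 52.2 1 0 0 0;-11.6 52.2 1 0 0 0;-11.6 52.2 1 0 0 0;-11.6 52.2 1 0 0 0;-11.6 52.2 1 0 0 0;-11.6 52.2 1 0 0 0;-11.6 52.2 1 0 0 0"

```text
time: 17.4
position: [0.4791, -0.3438, 0.2245]
ee_rot: [-3.141, -0.003, 0.0]
force: [-0.2, -0.3, 0.5]
width: 0.0872
```

```bash
python3 - <<'E'
from h import *
st=r.read_state(); im=r.get_image("wrist")
draw(im,"wrist",[circ([.504,-.355,.060],.0225),circ([.504,-.355,.014],.034),square([.502,-.354,.014],.10,.10,0)],st)
cv2.imwrite("pics/w5.png",im); print(st["position"],go([.504,-.355,.018]))
E
```

```text
[ 0.47913997 -0.34376246  0.22450289] (array([ 2.48,  1.11, 20.66]), array([0., 0., 0.]))
```

View pics/w5.png

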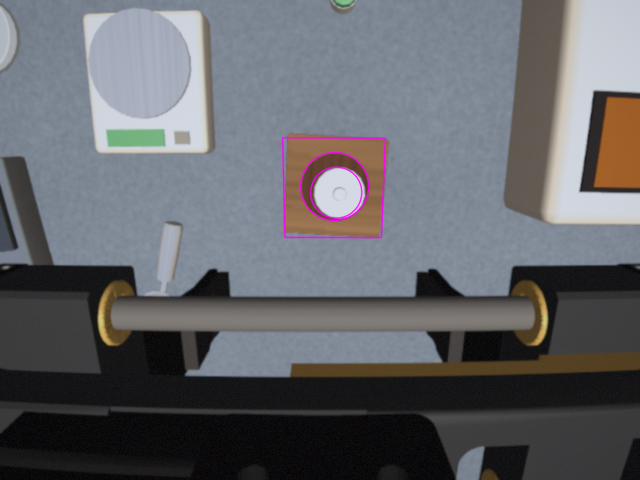

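The lid is at (340,192), about 1.5 mm right of the estimate; the board fits. Descending on the crucible.

apply_moves:
  deltas: "2.6 1.2 1 0 0 0;2.6 1.2 4 0 0 0;2.6 1.2 7 0 0 0;2.6 1.2 10 0 0 0;2.6 1.2 13 0 0 0;2.6 1.2 15.5 0 0 0;2.6 1.2 17.5 0 0 0;2.6 1.2 19 0 0 0;2.6 1.2 20 0 0 0;2.6 1.2 20.5 0 0 0;2.6 1.2 20.5 0 0 0;2.6 1.2 20.5 0 0 0"

```text
time: 18.45
position: [0.5052, -0.3572, 0.0203]
ee_rot: [3.141, 0.0, 0.001]
force: [-1.4, -0.8, 0.8]
width: 0.0874
```

apply_moves:
  deltas: "0 0 0 0 0 0;0 0 0 0 0 0;0 0 0 0 0 0;0 0 0 0 0 0;0 0 0 0 0 0;0 0 0 0 0 0;0 0 0 0 0 0;0 0 0 0 0 0;0 0 0 0 0 0;0 0 0 0 0 0;0 0 0 0 0 0;0 0 0 0 0 0"
  hand: -1
  squeeze: 12

```text
time: 19.45
position: [0.5046, -0.3571, 0.0195]
ee_rot: [3.142, -0.0, 0.0]
force: [-0.7, -0.8, -0.3]
width: 0.0431
```

```bash
python3 - <<'E'
from h import *
p=r.read_state()["position"];print(p, go([.614+p[0]-.505,-.184,p[2]+.13]))
E
```

```text
[ 0.50462189 -0.35711321  0.01954588] (array([ 10.9 , -17.31, -13.  ]), array([0., 0., 0.]))
```

Width is 43.1 mm, slightly more than the 42 mm wall, so the pads may be touching the lid edge. I'll re-grip 3 mm lower.

apply_moves:
  deltas: "0 0 0 0 0 0;0 0 0 0 0 0;0 0 0 0 0 0;0 0 0.15 0 0 0;0 0 0.3 0 0 0;0 0 0.3 0 0 0;0 0 0.3 0 0 0"
  hand: -0.1

```text
time: 20.03
position: [0.5053, -0.3581, 0.0186]
ee_rot: [3.14, -0.0, 0.002]
force: [-3.2, 0.2, 11.2]
width: 0.0431
```

apply_moves:
  deltas: "0 0 0 0 0 0;0 0 0 0 0 0;0 0 0 0 0 0;0 0 0 0 0 0;0 0 0 0 0 0;0 0 0 0 0 0;0 0 0 0 0 0;0 0 0 0 0 0;0 0 0 0 0 0;0 0 0 0 0 0;0 0 0 0 0 0;0 0 0 0 0 0"
  hand: -1
  squeeze: 12

```text
time: 21.03
position: [0.5053, -0.3581, 0.0186]
ee_rot: [3.14, -0.0, 0.002]
force: [-3.2, -0.1, 10.2]
width: 0.0425
```

```bash
python3 - <<'E'
from h import *
s=r.read_state();p=s["position"];print(p,s["width"], go([.614+p[0]-.505,-.184,p[2]+.13]))
E
```

```text
[ 0.50528058 -0.35808905  0.01859047] 0.04254442554542663 (array([ 10.91, -17.39, -13.02]), array([0., 0., 0.]))
```

The -0.1 hand value was about 39 mm, so it never opened. I'll open properly this time.

apply_moves:
  deltas: "0 0 0 0 0 0;0 0 0 0 0 0;0 0 0 0 0 0;0 0 0 0 0 0;0 0 0 0 0 0"
  hand: 0.5

```text
time: 21.45
position: [0.5044, -0.3567, 0.016]
ee_rot: [-3.141, 0.0, 0.001]
force: [-0.3, 0.1, 0.1]
width: 0.0632
```

apply_moves:
  deltas: "0 0 0 0 0 0;0 0 0 0 0 0;0 0 0 0 0 0;0 0 0 0 0 0;0 0 0 0 0 0;0 0 0 0 0 0;0 0 0 0 0 0;0 0 0 0 0 0;0 0 0 0 0 0;0 0 0 0 0 0"
  hand: -1
  squeeze: 12

```text
time: 22.28
position: [0.5046, -0.357, 0.0165]
ee_rot: [-3.142, 0.0, 0.0]
force: [-0.5, -0.2, -0.8]
width: 0.0428
```

```bash
python3 - <<'E'
from h import *
s=r.read_state();p=s["position"];print(p,s["width"], go([.614+p[0]-.505,-.184,p[2]+.13]))
E
```

```text
[ 0.50456402 -0.35702441  0.01650044] 0.04282052633085717 (array([ 10.9 , -17.31, -13.  ]), array([0., 0., 0.]))
```

apply_moves:
  deltas: "0 0 -1 0 0 0;0 0 -3 0 0 0;0 0 -6 0 0 0;0 0 -9 0 0 0;0 0 -12 0 0 0;1 -1.6 -13 0 0 0;3 -4.7 -13 0 0 0;5 -8 -13 0 0 0;7 -11.1 -13 0 0 0;9 -14.3 -13 0 0 0;10.3 -16.4 -13 0 0 0;10.9 -17.3 -13 0 0 0;10.9 -17.3 -13 0 0 0;10.9 -17.3 -13 0 0 0"

```text
time: 23.45
position: [0.6134, -0.1842, 0.1468]
ee_rot: [3.141, 0.002, -0.001]
force: [0.5, -0.9, -1.3]
width: 0.0431
```

```bash
python3 - <<'E'
from h import *
s=r.read_state();print(s["position"],s["width"],go([.6137,-.184,.0478]))
im=r.get_image("wrist");p=s["position"]
draw(im,"wrist",[circ([.614,-.184,.045],.046),circ([p[0],p[1],p[2]+.0435],.0225)],s)
cv2.imwrite("pics/w6.png",im)
E
```

```text
[ 0.61343846 -0.18418603  0.14677747] 0.04307933372746309 (array([ 0.03, -0.02,  9.9 ]), array([0., 0., 0.]))
```

View pics/w6.png

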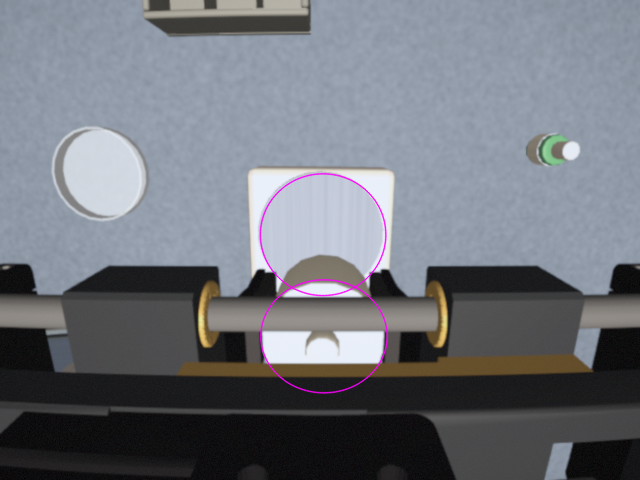

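The crucible is held centred (lid spanning 262–385 px) and the pan overlay fits. Lowering.

apply_moves:
  deltas: "0 0 2 0 0 0;0 0 4.5 0 0 0;0 0 7 0 0 0;0 0 8.5 0 0 0;0 0 9.3 0 0 0;0 0 9.6 0 0 0;0 0 9.7 0 0 0;0 0 9.7 0 0 0;0 0 9.7 0 0 0;0 0 9.7 0 0 0"

```text
time: 24.33
position: [0.6146, -0.1846, 0.0511]
ee_rot: [3.141, -0.0, 0.004]
force: [-1.2, -0.1, -0.9]
width: 0.0429
```

apply_moves:
  deltas: "0 0 0.1 0 0 0;0 0 0.2 0 0 0;0 0 0.2 0 0 0;0 0 0.2 0 0 0"

```text
time: 24.67
position: [0.6136, -0.1839, 0.0475]
ee_rot: [-3.142, 0.0, 0.0]
force: [0.0, -0.3, -1.1]
width: 0.0429
```

apply_moves:
  deltas: "0 0 0.05 0 0 0;0 0 0.1 0 0 0;0 0 0.1 0 0 0"

```text
time: 24.92
position: [0.6142, -0.1841, 0.0474]
ee_rot: [3.141, -0.0, 0.002]
force: [-1.4, 0.7, 4.0]
width: 0.0427
```

Contact. Release, rise, then go to the weight on the stirrer.

apply_moves:
  deltas: "0 0 0 0 0 0;0 0 0 0 0 0;0 0 0 0 0 0;0 0 0 0 0 0;0 0 0 0 0 0;0 0 0 0 0 0;0 0 -1 0 0 0;0 0 -3 0 0 0;0 0 -6 0 0 0;0 0 -9 0 0 0;0 0 -12 0 0 0;-1 0 -15 0 0 0;-2 0 -18 0 0 0;-2.5 0 -19 0 0 0;-2.5 0 -19 0 0 0;-2.5 0 -19 0 0 0"
  hand: 1

```text
time: 26.25
position: [0.5888, -0.1841, 0.237]
ee_rot: [3.141, -0.001, 0.002]
force: [-0.1, -0.3, -1.0]
width: 0.0871
```

```bash
python3 - <<'E'
from h import *
s=r.read_state()
im=r.get_image("wrist");c=[.614,-.184]
draw(im,"wrist",[circ(c+[.045],.046),circ(c+[.091],.0225)],s)
cv2.imwrite("pics/w7.png",im)
print(go([.462,.02,.24]))
E
```

```text
(array([-12.63, -20.38,  -0.45]), array([0., 0., 0.]))
```

View pics/w7.png

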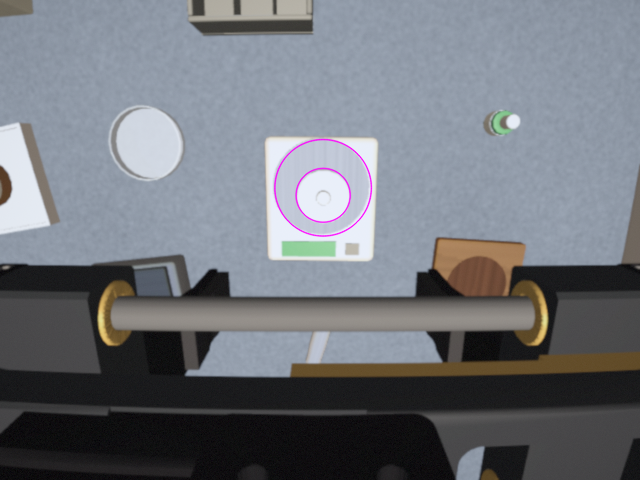

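The crucible (323,196) is upright and centred on the pan (323,188). Pictures viewed: 8.

apply_moves:
  deltas: "-12.6 -20.4 -0.5 0 0 0;-12.6 -20.4 -0.5 0 0 0;-12.6 -20.4 -0.5 0 0 0;-12.6 -20.4 -0.5 0 0 0;-12.6 -20.4 -0.5 0 0 0;-12.6 -20.4 -0.5 0 0 0;-12.6 -20.4 -0.5 0 0 0;-12.6 -20.4 -0.5 0 0 0;-12.6 -20.4 -0.5 0 0 0;-12.6 -20.4 -0.5 0 0 0"

```text
time: 27.13
position: [0.4628, 0.0193, 0.2405]
ee_rot: [3.142, -0.002, -0.003]
force: [-0.1, -0.2, 0.4]
width: 0.087
```

```bash
python3 - <<'E'
from h import *
s=r.read_state()
im=r.get_image("wrist");c=[.488,.021]
draw(im,"wrist",[circ(c+[.113],.013),circ(c+[.095],.019),square([.484,.022,.045],.09,.096,.05)],s)
cv2.imwrite("pics/w8.png",im)
print(s["position"])
E
```

```text
[0.46284094 0.01928659 0.2404723 ]
```

View pics/w8.png

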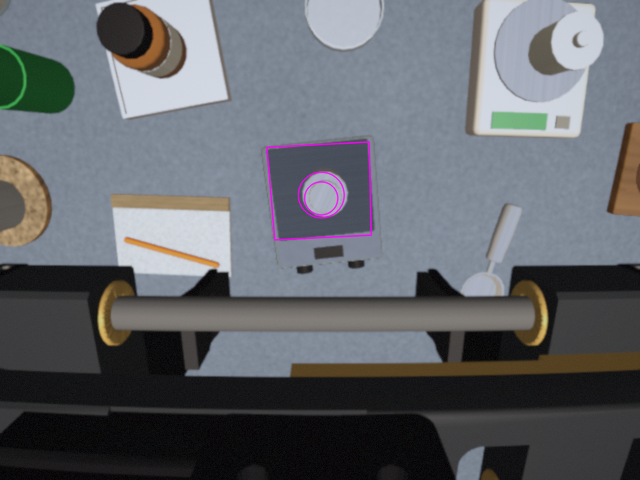

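The overlays fit the weight (323,194) and the plate. Grasping the weight.

apply_moves:
  deltas: "2.5 -0.2 1 0 0 0;2.5 -0.2 4 0 0 0;2.5 -0.2 7 0 0 0;2.5 -0.2 10 0 0 0;2.5 -0.2 13 0 0 0;2.5 -0.2 15 0 0 0;2.5 -0.2 17 0 0 0;2.5 -0.2 18 0 0 0;2.5 -0.2 18.6 0 0 0;2.5 -0.2 18.6 0 0 0;2.5 -0.2 18.6 0 0 0"

```text
time: 28.1
position: [0.4884, 0.0216, 0.0561]
ee_rot: [3.142, -0.001, 0.001]
force: [0.0, 0.3, 0.5]
width: 0.0868
```

apply_moves:
  deltas: "0 0 0 0 0 0;0 0 0 0 0 0;0 0 0 0 0 0;0 0 0 0 0 0;0 0 0 0 0 0;0 0 0 0 0 0;0 0 0 0 0 0;0 0 0 0 0 0;0 0 0 0 0 0;0 0 0 0 0 0;0 0 0 0 0 0;0 0 0 0 0 0"
  hand: -1
  squeeze: 40

```text
time: 29.1
position: [0.4878, 0.0217, 0.0556]
ee_rot: [3.141, -0.0, 0.0]
force: [0.2, -4.9, 0.0]
width: 0.0372
```

```bash
python3 - <<'E'
from h import *
s=r.read_state();p=s["position"];print(p,s["width"], go([.502+p[0]-.488,-.3545,p[2]+.13]))
E
```

```text
[0.48780684 0.02166105 0.05561687] 0.03715135933916356 (array([  1.41,  37.62, -12.98]), array([0., 0., 0.]))
```

apply_moves:
  deltas: "0 0 -1 0 0 0;0 0 -3 0 0 0;0 0 -6 0 0 0;0 0 -9 0 0 0;0 0 -12 0 0 0;0.1 2 -13 0 0 0;0.2 5 -13 0 0 0;0.4 9 -13 0 0 0;0.6 13 -13 0 0 0;0.8 17 -13 0 0 0;1 21 -13 0 0 0;1.2 25 -13 0 0 0;1.3 29 -13 0 0 0;1.4 33 -13 0 0 0;1.4 35.5 -13 0 0 0;1.4 37 -13 0 0 0;1.4 37.6 -13 0 0 0;1.4 37.6 -13 0 0 0;1.4 37.6 -13 0 0 0"

```text
time: 30.68
position: [0.5015, -0.3523, 0.1849]
ee_rot: [-3.139, -0.001, 0.001]
force: [-0.1, 0.3, -5.3]
width: 0.0372
```

```bash
python3 - <<'E'
from h import *
s=r.read_state();p=s["position"];print(p,s["width"], go([.502,-.3545,.0556-.031]))
im=r.get_image("wrist")
draw(im,"wrist",[circ([.502,-.3545,.014],.034),square([.502,-.3545,.014],.1,.1,.03)],s)
cv2.imwrite("pics/w9.png",im)
E
```

```text
[ 0.50153662 -0.35229772  0.18494638] 0.03717165852954163 (array([ 0.06,  0.26, 16.03]), array([0., 0., 0.]))
```

View pics/w9.png

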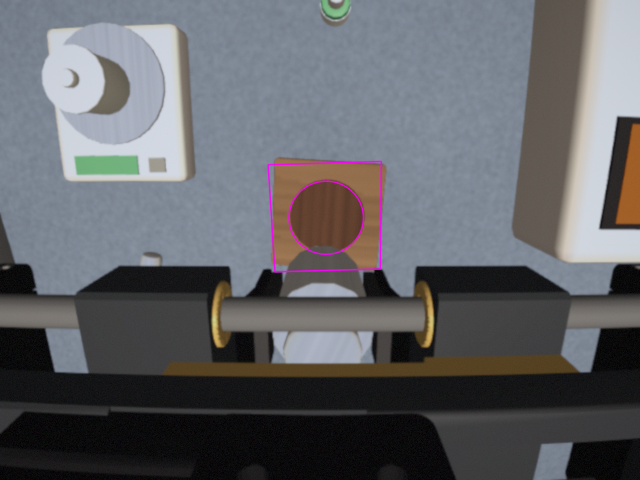

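Disc overlay (327,217) fits; the board sits perhaps 1 mm to the right. Lowering to y ≈ -0.355.

apply_moves:
  deltas: "0 0.1 2 0 0 0;0 0.1 5 0 0 0;0 0.1 8 0 0 0;0 0.1 11 0 0 0;0 0.1 13 0 0 0;0 0.1 14.5 0 0 0;0 0.1 15.3 0 0 0;0 0.1 15.6 0 0 0;0 0.1 15.7 0 0 0;0 0.1 15.8 0 0 0;0 0.1 15.8 0 0 0;0 0.1 15.8 0 0 0"

```text
time: 31.73
position: [0.5024, -0.3557, 0.029]
ee_rot: [3.14, -0.0, 0.003]
force: [-0.0, -0.9, -4.6]
width: 0.0371
```

apply_moves:
  deltas: "0 0 0.1 0 0 0;0 0 0.15 0 0 0;0 0 0.15 0 0 0;0 0 0.15 0 0 0"

```text
time: 32.07
position: [0.5015, -0.3551, 0.0261]
ee_rot: [-3.142, 0.001, 0.0]
force: [-0.3, 0.3, -4.1]
width: 0.037
```

apply_moves:
  deltas: "0 0 0.1 0 0 0;0 0 0.15 0 0 0;0 0 0.2 0 0 0;0 0 0.2 0 0 0;0 0 0.2 0 0 0"

```text
time: 32.48
position: [0.5016, -0.3551, 0.0247]
ee_rot: [3.142, -0.0, -0.0]
force: [-3.0, 2.0, 2.8]
width: 0.0368
```

Contact. Release and rise, looking at the empty stirrer on the way to the mat.

apply_moves:
  deltas: "0 0 0 0 0 0;0 0 0 0 0 0;0 0 0 0 0 0;0 0 0 0 0 0;0 0 0 0 0 0;0 0 0 0 0 0;0 0 -1 0 0 0;0 0 -3 0 0 0;0 0 -6 0 0 0;0 0 -9 0 0 0;0 0 -12 0 0 0;-1 0 -15 0 0 0;-2 0 -18 0 0 0;-2.5 0 -21 0 0 0;-2.5 0 -21 0 0 0;-2.5 0 -21 0 0 0"
  hand: 1

```text
time: 33.82
position: [0.4776, -0.3562, 0.2378]
ee_rot: [3.137, -0.001, 0.007]
force: [-0.1, 0.1, -0.5]
width: 0.0871
```

```bash
python3 - <<'E'
from h import *
s=r.read_state()
im=r.get_image("wrist");c=[.502,-.3555]
draw(im,"wrist",[circ(c+[.014],.034),circ(c+[.064],.019)],s)
a=im[100:260,240:440]
cv2.imwrite("pics/w10.png",cv2.resize(a,None,fx=3,fy=3,interpolation=cv2.INTER_CUBIC))
print(s["position"],go([.462,.02,.24]),go([.462,.378,.24]))
E
```

```text
[ 0.47756214 -0.35620959  0.23775205] (array([ -1.5 , -37.53,  -0.53]), array([0., 0., 0.])) (array([ -1.51, -73.33,  -0.58]), array([0., 0., 0.]))
```

View pics/w10.png

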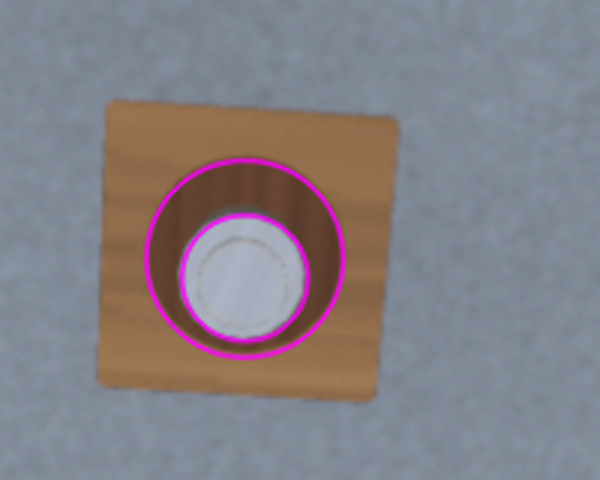

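The weight stands centred on the disc, within about 1 mm. Now to the stirrer for a check of the empty plate.

apply_moves:
  deltas: "-1.5 -37.5 -0.5 0 0 0;-1.5 -37.5 -0.5 0 0 0;-1.5 -37.5 -0.5 0 0 0;-1.5 -37.5 -0.5 0 0 0;-1.5 -37.5 -0.5 0 0 0;-1.5 -37.5 -0.5 0 0 0;-1.5 -37.5 -0.5 0 0 0;-1.5 -37.5 -0.5 0 0 0;-1.5 -37.5 -0.5 0 0 0;-1.5 -37.5 -0.5 0 0 0;-1.5 -37.5 -0.5 0 0 0;-1.5 -37.5 -0.5 0 0 0;-1.5 -37.5 -0.5 0 0 0"

```text
time: 34.95
position: [0.4614, 0.0189, 0.2381]
ee_rot: [3.141, -0.002, -0.003]
force: [-0.9, -0.1, 0.9]
width: 0.087
```

```bash
python3 - <<'E'
from h import *
s=r.read_state()
im=r.get_image("wrist")
draw(im,"wrist",[square([.484,.022,.045],.09,.096,.07),circ([.484,.022,.045],.005)],s)
a=im[110:290,220:430]
cv2.imwrite("pics/w11.png",cv2.resize(a,None,fx=3,fy=3,interpolation=cv2.INTER_CUBIC))
print(s["position"],go([.471,.378,.24]))
E
```

```text
[0.46140707 0.01891071 0.23814443] (array([  0.86, -35.94,  -0.17]), array([0., 0., 0.]))
```

View pics/w11.png

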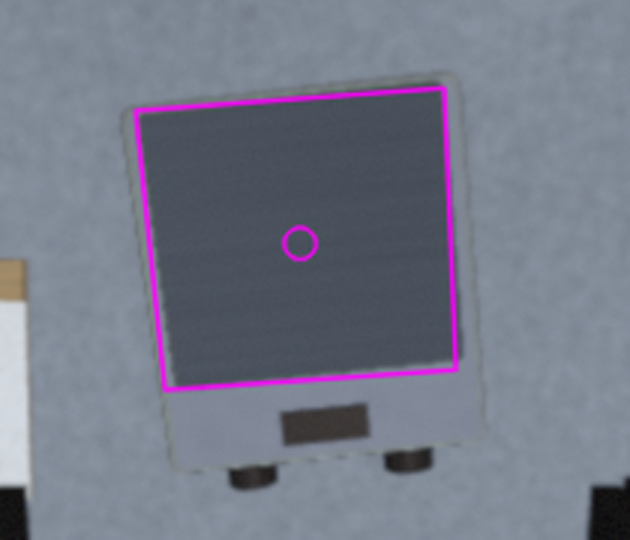

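The plate centre is about 1.6 mm up and 1 mm right of the drawn one, so (0.486, 0.021). Fetching the beaker from the mat.

apply_moves:
  deltas: "0.9 -35.9 0 0 0 0;0.9 -35.9 0 0 0 0;0.9 -35.9 0 0 0 0;0.9 -35.9 0 0 0 0;0.9 -35.9 0 0 0 0;0.9 -35.9 0 0 0 0;0.9 -35.9 0 0 0 0;0.9 -35.9 0 0 0 0;0.9 -35.9 0 0 0 0;0.9 -35.9 0 0 0 0;0.9 -35.9 0 0 0 0;0.9 -35.9 0 0 0 0;0.9 -35.9 0 0 0 0"

```text
time: 36.08
position: [0.4715, 0.3771, 0.2388]
ee_rot: [3.141, -0.004, -0.001]
force: [-0.3, 0.0, 1.0]
width: 0.0869
```

```bash
python3 - <<'E'
from h import *
print(r.read_state()["position"],go([.4713,.3784,.0375],-np.pi/2))
E
```

```text
[0.47153239 0.3770799  0.23877735] (array([-2.000e-02, -1.500e-01,  2.013e+01]), array([ 0.001,  0.   , -0.003]))
```

apply_moves:
  deltas: "0 -0.1 2 0 0 0;0 -0.1 5 0 0 0;0 -0.1 8 0 0 0;0 -0.1 11 0 0 0;0 -0.1 14 0 0 0;0 -0.1 16.5 0 0 0;0 -0.1 18.5 0 0 0;0 -0.1 19.5 0 0 0;0 -0.1 20.1 0 0 0;0 -0.1 20.1 0 0 0;0 -0.1 20.1 0 0 0"

```text
time: 37.0
position: [0.4718, 0.3799, 0.0393]
ee_rot: [-3.141, 0.002, -0.002]
force: [-0.4, 0.6, 0.1]
width: 0.0867
```

apply_moves:
  deltas: "0 0 0 0 0 0;0 0 0 0 0 0;0 0 0 0 0 0;0 0 0 0 0 0;0 0 0 0 0 0;0 0 0 0 0 0;0 0 0 0 0 0;0 0 0 0 0 0;0 0 0 0 0 0;0 0 0 0 0 0"
  hand: -1
  squeeze: 15

```text
time: 37.83
position: [0.4708, 0.38, 0.0383]
ee_rot: [3.141, -0.0, 0.0]
force: [-1.4, -1.9, 4.7]
width: 0.0552
```

```bash
python3 - <<'E'
from h import *
p=r.read_state()["position"];print(p,go([.486+p[0]-.4713,.021,p[2]+.17]))
E
```

```text
[0.47080364 0.37995675 0.03830094] (array([  1.48,  35.9 , -17.  ]), array([0., 0., 0.]))
```

apply_moves:
  deltas: "0 0 -1 0 0 0;0 0 -3 0 0 0;0 0 -6 0 0 0;0 0 -9 0 0 0;0 0 -12 0 0 0;0 0 -15 0 0 0;0.1 2 -17 0 0 0;0.2 5 -17 0 0 0;0.4 9 -17 0 0 0;0.6 13 -17 0 0 0;0.8 17 -17 0 0 0;1 21 -17 0 0 0;1.2 25 -17 0 0 0;1.3 29 -17 0 0 0;1.4 32 -17 0 0 0;1.5 34 -17 0 0 0;1.5 35.3 -17 0 0 0;1.5 35.9 -17 0 0 0;1.5 35.9 -17 0 0 0;1.5 35.9 -17 0 0 0"

```text
time: 39.5
position: [0.4856, 0.0214, 0.2081]
ee_rot: [-3.141, 0.001, -0.0]
force: [-0.7, 0.1, -1.5]
width: 0.0553
```

```bash
python3 - <<'E'
from h import *
p=r.read_state()["position"];print(p,go([.4857,.021,.0733]))
E
```

```text
[0.48563383 0.02138526 0.20812873] (array([1.000e-02, 5.000e-02, 1.348e+01]), array([0., 0., 0.]))
```

apply_moves:
  deltas: "0 0 2 0 0 0;0 0 5 0 0 0;0 0 8 0 0 0;0 0 10.5 0 0 0;0 0 12 0 0 0;0 0 12.8 0 0 0;0 0 13.1 0 0 0;0 0 13.3 0 0 0;0 0 13.3 0 0 0;0 0 13.3 0 0 0;0 0 13.3 0 0 0"

```text
time: 40.42
position: [0.4867, 0.021, 0.0763]
ee_rot: [3.141, -0.0, 0.004]
force: [0.1, -0.2, -0.2]
width: 0.0553
```

apply_moves:
  deltas: "0 0 0.1 0 0 0;0 0 0.2 0 0 0;0 0 0.2 0 0 0;0 0 0.2 0 0 0;0 0 0.2 0 0 0"

```text
time: 40.83
position: [0.4859, 0.0209, 0.0733]
ee_rot: [3.142, -0.0, 0.001]
force: [-0.0, 0.1, 0.1]
width: 0.0553
```

apply_moves:
  deltas: "0 0 0.05 0 0 0;0 0 0.1 0 0 0;0 0 0.1 0 0 0"

```text
time: 41.08
position: [0.486, 0.0209, 0.0732]
ee_rot: [3.141, -0.0, 0.0]
force: [-3.6, 0.5, 8.9]
width: 0.0552
```

apply_moves:
  deltas: "0 0 0 0 0 0;0 0 0 0 0 0;0 0 0 0 0 0;0 0 0 0 0 0;0 0 0 0 0 0;0 0 0 0 0 0;0 0 -1 0 0 0;0 0 -3 0 0 0;0 0 -6 0 0 0;0 0 -9 0 0 0;0 0 -12 0 0 0;-1 0 -15 0 0 0;-2 0 -18 0 0 0;-2.5 0 -19 0 0 0;-2.5 0 -19 0 0 0;-2.5 0 -19 0 0 0"
  hand: 1

```text
time: 42.42
position: [0.4608, 0.0209, 0.2622]
ee_rot: [3.141, -0.001, 0.002]
force: [-0.5, -1.0, -0.6]
width: 0.0869
```

```bash
python3 - <<'E'
from h import *
s=r.read_state(); im=r.get_image("wrist"); c=[.486,.021]
draw(im,"wrist",[square(c+[.045],.09,.096,.07),circ(c+[.045],.028),circ(c+[.115],.028)],s)
cv2.imwrite("pics/w12.png",im); print(s["position"])
E
```

```text
[0.46084327 0.020932   0.26220594]
```

View pics/w12.png

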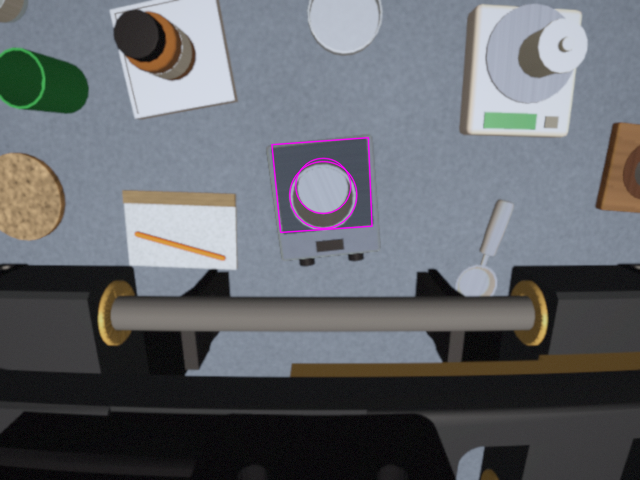

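The beaker is centred on the plate (323,187) and the mat is empty. One last overall look.

```bash
python3 - <<'E'
from h import *
cv2.imwrite("pics/s2.png",r.get_image("scene"))
E
```

```text
(no output)
```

View pics/s2.png

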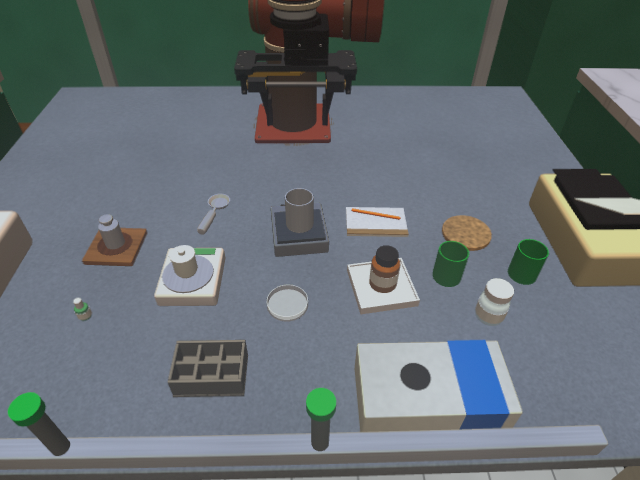

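All four things stand upright on their places: weight (111,235), crucible (184,263), beaker (299,212), bottle (385,270). The mat (467,232) is empty and the gripper is clear.

```bash
python3 -c "
from plant import r
print(r.close_job())"
```

```text
the job is handed in; nothing more can be done
None
```

The job is done and handed in at about 42.5 s of the 144 s allowed. I stood the beaker on the mat and let go of it there. Then I put the bottle in the tray, the crucible on the pan, the weight on the rest, and lastly the beaker on the stirrer plate.

**Last checks:** wrist pictures after each placing showed all four things upright and within about 2 mm of the middle. The final scene view showed the mat empty, nothing else visibly moved, and the gripper open and clear.

**One slip:** while re-gripping the crucible lower on the rest, my first opening value was too small. The shut fingers pressed down on it with about 11 N for around a second. I then opened fully and gripped again; the pictures afterwards show no harm.

**Small disagreement:** the gripper read 42.8 mm on the crucible's 42 mm wall, while on the other things it read about 0.8 mm under. The pads may have been touching the lid edge, but it was carried and placed level.

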